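# Refill the dry box's desiccant cartridge

## Robot

A 7-joint arm with a two-finger parallel gripper is mounted at the origin on the work surface. World frame = base frame: x ahead of the robot, y to its left, z up, the work surface at z = 0. Lengths are in m, angles in rad, forces in N, time in s.
With the tool pointing down it reaches from about 0.4 to 0.9 m from the base axis. Payload 5.6 kg.
Tool frame: the origin (TCP) lies midway between the tips of the shut fingers; the grasp point (between the pads) lies 19 mm behind it; z points along the fingers, y is the line along which they close (so a half turn about z gives the same grasp; the last joint's range is limited). The gripper opens to 92 mm and grips with 3 to 60 N. Pads are 20 mm wide; open, the fingers measure 128 mm over their backs; the gripper's body (75 mm by 189 mm) begins 69 mm behind the grasp point.
Start: joints at [-1.233, 0.468, -0.012, 1.603, 0.006, 1.071, -0.056], TCP at [0.242, 0.603, 0.215] pointing down, gripper open.
Joint ranges: [-2.53, 2.53], [-0.31, 2.02], [-1.57, 1.55], [0.28, 2.44], [-1.29, 4.43], [0.15, 1.84], [-2.92, 2.92]. Speed limits (rad/s): [2.57, 2.57, 3.14, 3.14, 3.14, 3.14, 3.14].

## Interface

Orientations are given as a unit quaternion [w, x, y, z].
In Python, from cell import arm gives the robot as it stands.
- The arm moves only by the tool apply_moves, never from a script. Its argument "steps" is a list of rows, each a list of 2 entries, a list of its own where there are three numbers: the shift along the tool's x, y, z normalised to -1 to 1, where 1 is 0.3 m, then the turn, a rotation vector about the tool's x, y, z normalised to -1 to 1, where 1 is 60 degrees. In form: [[[tx, ty, tz], [ax, ay, az]], ...]. A call has 1 to 12 rows; each row is the pose to reach, as a shift and turn from the pose commanded when the call began, along the tool's axes at that moment; what a row does not reach only later rows make up. A row lasts 1/12 s, in which the tool goes at most 41.7 mm and 7.16 degrees, less where a joint would pass 70% of its speed; a pose out of reach is approached as far as the arm can. A call with a number of a shift or a turn outside -1 to 1 is refused whole. A call with a gripper value outside its range is refused whole. "hand" is the opening, from -1 (shut) to 1 (fully open), so that 0 is half open, set as the call begins (left out, the last holds). The fingers move at their own pace and stop on an object; "squeeze" is the grip in N (left out, the last holds). Time passes only in rows, so rows that repeat a pose let the fingers close. It gives the time, the measured TCP pose, the force, the opening and the grip force at its end, in the units of the state.
- arm.state(): the state, without advancing time (a new reading comes with each control period).
- arm.grab_frame(name): name is "scene" or "top" or "wrist"; returns the picture (420x560x3 uint8, red, green, blue); there is no depth.
- arm.camera_model(name): a dict with "K" (3x3 intrinsics, pixels), "dist_coeffs" ([k1, k2, p1, p2, k3] as OpenCV has them; the pictures are not rectified), "R" (3x3) and "t" (3): a world point X has camera coordinates R X + t. Camera axes: x right, y down, z forward; pixel columns grow to the right and rows downward; lengths in m; the calibration is good to about 2 mm. A picture is of the moment at which its call begins: read the wrist's pose just before it. camera_model takes no time and is no camera call; for the wrist camera it gives the pose at the moment of the call.
- arm.finish_job(): hands the job in; it is judged then, once.
The state is a dict: "time_s": time; "joint_pos": joint angles; "dq": joint speeds; "tau": joint torques, N m; "position": TCP position; "tcp_rot": TCP orientation; "contact_force": force on the tool from outside, world axes, zero at the start; "torque": the same for the moment, N m; "grip_width": finger opening in m; "grasp_force": force on a finger pad.
Only numpy, scipy, OpenCV 4.12 (cv2) and the standard library are available. Lean on these libraries where they do the work, as an engineer would, in place of code of your own. Each camera call takes 0.05 s, during which the arm holds its last target. There are 200 camera calls.

## Task

Press the red thumb latch so that the cartridge's lid pops open, then lay every fresh amber tablet from the aluminium pan flat in the raised lift tray, one to a well and spread so that the tray will not tip. With the tamper held square on top, press the tablets straight down until the tray bottoms out level, hold it there a moment so that its catch holds, stand the tamper back on its cork mat and snap the lid shut. Leave the other camera gear where it is.

Things in the scene. Friction and masses are not known exactly. Their poses are not given: they have to be found in the camera images.
- case: the dry-box desiccant cartridge, fixed to the desk: a dark grey plastic box 100 (its x) by 180 (its y) by 48 high, walls 4 thick; origin at the centre of its underside, z up; the thumb latch is on its front (-x) side, the lid hinge along its back (+x) edge
- lid (a joint): angle of the cartridge's pale grey vented lid in rad: 0 shut (its top is then 54 above the desk), 2.05 fully open, leaning back. The hinge line runs along the case's y at x +52, height 51 in the case frame; the lid is 104 long from the hinge, 180 wide, 6 thick. A spring (0.16 Nm when shut, 0.06 Nm when open) always pushes it open; only the latch hook holds it shut
- lid_edge (a point): middle of the lid's free edge, on its outer face, 104 from the hinge; x points from this edge to the hinge, z out of the outer face (up when the lid is shut). Pushed down on near here the lid snaps into the hook (5 to 6 N); in the very middle the red hook stands 11 above the shut lid right at the edge, so press 12 to 30 further back towards the hinge, or 25 or more to one side
- latch (a joint): angle of the red thumb latch in rad: 0 at rest (hook over the lid's striker bar), 0.38 fully pressed; it lets the lid go at about 0.25 (pad pushed down 6) and springs back when released; about 3 N fully pressed. The lid swings up past the finger when it lets go
- latch_pad (a point): centre of the top of the latch's red thumb pad, 26 (x) by 30 (y), 45 above the desk at rest, standing out in front of the case; press it straight down. The hook stands up just behind it (from 14 towards the case, up to 20 above the pad)
- tray (a joint): how far the sprung lift tray inside the case is pressed down, in m: 0 raised (as it starts), 0.014 bottomed out. Its springs take about 4 N to start and 11 N at the bottom. From 0.0128 a catch under its middle clicks and then holds it down at about 0.0125. Pressed off-centre it tips (up to 0.1 rad). Raised, loaded tablets stand 10 above the case's rim, so the lid cannot shut; held down they lie about 3 below the shut lid
- tray_floor (a point): centre of the lift tray, on the floor of its wells; axes as the case's. 40 above the desk when raised. Six square wells 38 wide and 5 deep, centres at x -21 and +21, y -62, 0 and +62, one tablet each; between neighbouring wells along y are flat ridges 24 wide, along x 4 wide. The case's rim stands 48 above the desk, all round the tray
- tablet1: amber desiccant tablet, a plain disc 28 in diameter and 18 thick, 16 g; origin at its centre, z along its axis (either face may be up). At the start it lies flat in the aluminium pan, at least 30 clear of its neighbours
- tablet2: amber desiccant tablet, a plain disc 28 in diameter and 18 thick, 16 g; origin at its centre, z along its axis (either face may be up). At the start it lies flat in the aluminium pan, at least 30 clear of its neighbours
- tablet3: amber desiccant tablet, a plain disc 28 in diameter and 18 thick, 16 g; origin at its centre, z along its axis (either face may be up). At the start it lies flat in the aluminium pan, at least 30 clear of its neighbours
- tablet4: amber desiccant tablet, a plain disc 28 in diameter and 18 thick, 16 g; origin at its centre, z along its axis (either face may be up). At the start it lies flat in the aluminium pan, at least 30 clear of its neighbours
- tablet5: amber desiccant tablet, a plain disc 28 in diameter and 18 thick, 16 g; origin at its centre, z along its axis (either face may be up). At the start it lies flat in the aluminium pan, at least 30 clear of its neighbours
- pan: shallow aluminium pan with the fresh tablets, fixed, 200 (its x) by 156 by 10 high, floor 4 thick; origin at the centre of its underside
- tamper: the tamper: a flat aluminium plate 76 (its x) by 156 (its y) by 8 with an upright dark wooden block handle at its centre, 40 (x) by 26 (y), from 8 to 60 above the underside; 0.27 kg; origin at the centre of the underside, z up along the handle. Its long side goes along the case's long side; it fits inside the case's rim (172 by 92) with 8 to spare all round
- mat: cork mat, fixed, 240 (its x) by 140 by 4 thick: the tamper's place; origin at the centre of its underside. The tamper stands on it at the start with its long side along the mat's long side
- lens_tube: matte white lens tube standing upright, 64 in diameter, 85 high; leave alone; origin at the centre of its underside
- flash: compact black flash unit lying flat, 60 by 134 by 36 high; leave alone; origin at the middle of its underside
- nd_filter: tinted ND filter in a black ring lying flat, 77 in diameter, 7 thick; leave alone; origin at the centre of its underside
- spike: stainless tripod spike standing on its rubber foot, 28 in diameter, 56 high; leave alone; origin at the centre of its underside
There are look-alikes about, which are no part of the job. Several things have the shape of the tamper; the one meant has the colours described above.

How it is judged:
On the way, in this order (a step that is already met when the one before it is completed fails the run):
1. the lid has sprung open (value of joint lid above 1.5 rad), for 0.2 s.
2. every tablet lies flat in a well of the raised tray (x of tablet1 in the frame of tray_floor between -0.042 and 0.042 m and y of tablet1 in the frame of tray_floor between -0.083 and 0.083 m and z of tablet1 in the frame of tray_floor between 0.004 and 0.0125 m and x of tablet2 in the frame of tray_floor between -0.042 and 0.042 m and y of tablet2 in the frame of tray_floor between -0.083 and 0.083 m and z of tablet2 in the frame of tray_floor between 0.004 and 0.0125 m and x of tablet3 in the frame of tray_floor between -0.042 and 0.042 m and y of tablet3 in the frame of tray_floor between -0.083 and 0.083 m and z of tablet3 in the frame of tray_floor between 0.004 and 0.0125 m and x of tablet4 in the frame of tray_floor between -0.042 and 0.042 m and y of tablet4 in the frame of tray_floor between -0.083 and 0.083 m and z of tablet4 in the frame of tray_floor between 0.004 and 0.0125 m and x of tablet5 in the frame of tray_floor between -0.042 and 0.042 m and y of tablet5 in the frame of tray_floor between -0.083 and 0.083 m and z of tablet5 in the frame of tray_floor between 0.004 and 0.0125 m and value of joint tray below 0.008 m), for 0.3 s.
3. the tamper, square on the tablets, has pressed the tray to the bottom, level (x of tablet1 in the frame of tray_floor between -0.042 and 0.042 m and y of tablet1 in the frame of tray_floor between -0.083 and 0.083 m and z of tablet1 in the frame of tray_floor between 0.004 and 0.0125 m and x of tablet2 in the frame of tray_floor between -0.042 and 0.042 m and y of tablet2 in the frame of tray_floor between -0.083 and 0.083 m and z of tablet2 in the frame of tray_floor between 0.004 and 0.0125 m and x of tablet3 in the frame of tray_floor between -0.042 and 0.042 m and y of tablet3 in the frame of tray_floor between -0.083 and 0.083 m and z of tablet3 in the frame of tray_floor between 0.004 and 0.0125 m and x of tablet4 in the frame of tray_floor between -0.042 and 0.042 m and y of tablet4 in the frame of tray_floor between -0.083 and 0.083 m and z of tablet4 in the frame of tray_floor between 0.004 and 0.0125 m and x of tablet5 in the frame of tray_floor between -0.042 and 0.042 m and y of tablet5 in the frame of tray_floor between -0.083 and 0.083 m and z of tablet5 in the frame of tray_floor between 0.004 and 0.0125 m and value of joint tray above 0.013 m and angle between tray_floor's own z axis and vertical below 0.04 rad and angle between tamper's own z axis and vertical below 0.06 rad and horizontal distance between tamper and tray_floor below 0.02 m and z of tamper in the frame of tray_floor between 0.014 and 0.021 m), for 0.15 s.
At the end, for the whole second after the job is handed in: Every tablet flat in a tray well (centre 4-12.5 mm above the well floor); tray held down (11 mm or more), level within 0.04 rad; lid shut (under 0.03 rad), latch home (under 0.06 rad); tamper upright and still on the mat, within 55 mm of its centre (x of tablet1 in the frame of tray_floor between -0.042 and 0.042 m and y of tablet1 in the frame of tray_floor between -0.083 and 0.083 m and z of tablet1 in the frame of tray_floor between 0.004 and 0.0125 m and x of tablet2 in the frame of tray_floor between -0.042 and 0.042 m and y of tablet2 in the frame of tray_floor between -0.083 and 0.083 m and z of tablet2 in the frame of tray_floor between 0.004 and 0.0125 m and x of tablet3 in the frame of tray_floor between -0.042 and 0.042 m and y of tablet3 in the frame of tray_floor between -0.083 and 0.083 m and z of tablet3 in the frame of tray_floor between 0.004 and 0.0125 m and x of tablet4 in the frame of tray_floor between -0.042 and 0.042 m and y of tablet4 in the frame of tray_floor between -0.083 and 0.083 m and z of tablet4 in the frame of tray_floor between 0.004 and 0.0125 m and x of tablet5 in the frame of tray_floor between -0.042 and 0.042 m and y of tablet5 in the frame of tray_floor between -0.083 and 0.083 m and z of tablet5 in the frame of tray_floor between 0.004 and 0.0125 m and value of joint tray above 0.011 m and angle between tray_floor's own z axis and vertical below 0.04 rad and value of joint lid below 0.03 rad and value of joint latch below 0.06 rad and horizontal distance between tamper and mat below 0.055 m and angle between tamper's own z axis and vertical below 0.08 rad and z of tamper in the frame of mat below 0.008 m and linear speed of tamper below 0.02 m/s); the robot touches nothing.
It fails at once if the lens tube is pushed more than 3 cm or knocked over (distance of lens_tube from where it was at the start of the episode above 0.03 m or angle between lens_tube's own z axis and vertical above 0.5 rad).
It fails at once if the flash unit is pushed more than 3 cm or knocked over (distance of flash from where it was at the start of the episode above 0.03 m or angle between flash's own z axis and vertical above 0.5 rad).
It fails at once if the ND filter is pushed more than 3 cm or knocked over (distance of nd_filter from where it was at the start of the episode above 0.03 m or angle between nd_filter's own z axis and vertical above 0.5 rad).
It fails at once if the tripod spike is pushed more than 3 cm or knocked over (distance of spike from where it was at the start of the episode above 0.03 m or angle between spike's own z axis and vertical above 0.5 rad).
Of tablet1, tablet2, tablet3, tablet4, tablet5 only 3 to 5 are there at a start; the rules pass over those that are not, and their reading is None.
At some moment in a run one of tamper may be knocked a few centimetres aside while the robot is not near it.
Once in a run the grip may slacken for a moment while it holds something.
It also fails if it takes over 210 s, if anything falls off the work surface, if the arm or the gripper's body presses on something with over 40 N, if the wrist force passes 120 N, or if a joint passes its speed limit or range.

## Working session

There is one attempt and no reset: what is moved stays moved. The work goes in short steps, Python scripts to look and compute and a tool call to move; the robot and the scene stay as the last step left them, time stands still between calls to the robot, and variables do not carry over. Pictures are saved under pics/ and viewed, at most 14 in all, crops included, and the job is handed in when it is done.

Besides the shell and the picture viewer there is one more tool, called after ">>>" as name(argument=value, ...) on one line, values as JSON. apply_moves: Moves the arm, as the interface text tells. Scaled input: -1 to 1 covers 0.3 m each way for a shift and 60 degrees each way for a turn. Its arguments: {"type":"object","properties":{"steps":{"type":"array","items":{"type":"array"}},"hand":{"type":"number"},"squeeze":{"type":"number"}},"required":["steps"]}

```bash
ls; mkdir -p pics
python3 - <<'E'
from cell import arm
import cv2
s=arm.state(); print(s)
for n in("top","scene"):
    c=arm.camera_model(n); print(n,c)
    cv2.imwrite(f"pics/{n}0.png",cv2.cvtColor(arm.grab_frame(n),cv2.COLOR_RGB2BGR))
E
```

```text
pics
{'time_s': 0.0, 'joint_pos': array([-1.23302642,  0.46833944, -0.01161694,  1.60360747,  0.00599782,
        1.0713949 , -0.05630515]), 'dq': array([-0.00142946, -0.00175773,  0.00155219,  0.00010192,  0.00059071,
        0.00018839, -0.00084507]), 'tau': array([-6.81934944e-05, -5.20558977e+01, -1.25152693e-02, -2.43756723e+01,
       -5.67056390e-02,  1.69239234e-02,  1.42798067e-04]), 'position': array([0.24140614, 0.60289142, 0.21367152]), 'tcp_rot': array([-1.06434259e-04,  1.89265138e-01,  9.81925645e-01, -8.50630436e-04]), 'contact_force': array([ 0.77448567, -0.18107507, -0.06114332]), 'torque': array([ 0.01034882,  0.0016404 , -0.00982114]), 'grasp_force': 0.0, 'grip_width': 0.09200055737970234}
top {'K': array([[421.93852281,   0.        , 273.56157671],
       [  0.        , 421.93852281, 206.95615097],
       [  0.        ,   0.        ,   1.        ]]), 'dist_coeffs': array([-0.01816697,  0.        ,  0.        ,  0.        ,  0.        ]), 'R': array([[-0.06715834, -0.99773102,  0.00475148],
       [-0.97294769,  0.0644336 , -0.2218583 ],
       [ 0.22104876, -0.01952258, -0.97506734]]), 't': array([0.03660242, 0.57770208, 0.85198959])}
scene {'K': array([[430.0238179 ,   0.        , 273.93870234],
       [  0.        , 430.0238179 , 210.41982482],
       [  0.        ,   0.        ,   1.        ]]), 'dist_coeffs': array([-0.04081604,  0.        ,  0.        ,  0.        ,  0.        ]), 'R': array([[-0.11723784,  0.99284426, -0.02270604],
       [ 0.63955652,  0.05798979, -0.76655375],
       [-0.75975177, -0.1043909 , -0.64177861]]), 't': array([ 0.06837053, -0.31326995,  1.34477521])}
```

View pics/top0.png

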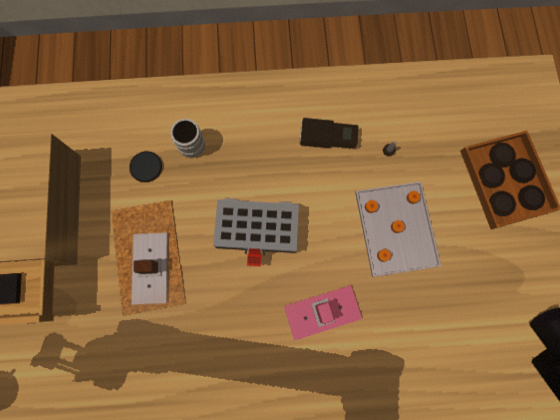

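View pics/scene0.png

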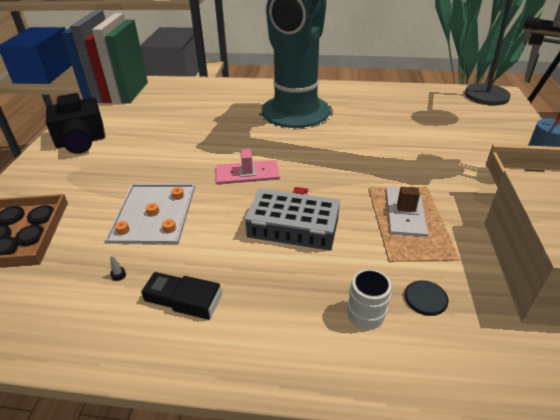

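The top view shows:
- Case at about (257,226), with the red latch pad at (255,258).
- Pan at (398,229) with 4 orange tablets at (372,206), (414,198), (398,227) and (385,255). The dark discs in the wooden box at (510,180) are look-alikes.
- Tamper candidates are the aluminium plate with a brown block on the cork at (150,268), and the pink one at (322,312). I choose the one on the cork.

Next I check that choice in a close crop and measure.

```bash
cat > h.py <<'E'
import numpy as np, cv2
from scipy.spatial.transform import Rotation as Ro
from cell import arm
def cm(n):
    c=arm.camera_model(n); return c
def p2w(c,uv,z):
    uv=np.array(uv,float).reshape(-1,1,2)
    n=cv2.undistortPoints(uv,c["K"],c["dist_coeffs"]).reshape(-1,2)
    d=np.c_[n,np.ones(len(n))]@c["R"]; C=-c["R"].T@c["t"]
    return C+d*((z-C[2])/d[:,2])[:,None]
def proj(c,X):
    return cv2.projectPoints(np.array(X,float).reshape(-1,3),cv2.Rodrigues(c["R"])[0],c["t"],c["K"],c["dist_coeffs"])[0].reshape(-1,2)
def grab(n):
    c=cm(n); return c,cv2.cvtColor(arm.grab_frame(n),cv2.COLOR_RGB2BGR)
def blobs(im,lo,hi,amin=30):
    h=cv2.cvtColor(im,cv2.COLOR_BGR2HSV); m=cv2.inRange(h,np.array(lo),np.array(hi))
    n,l,s,ce=cv2.connectedComponentsWithStats(m)
    return [(ce[i],s[i,4]) for i in range(1,n) if s[i,4]>=amin]
def tool_row(tgt,yaw=None,tilt0=True,s=None):
    """row (normalised) from current measured pose to world target; yaw = world angle of tool x axis, tool down"""
    s=s or arm.state(); q=s["tcp_rot"]; R0=Ro.from_quat(np.r_[q[1:],q[0]])
    sh=R0.inv().apply(np.array(tgt)-s["position"])/0.3
    x0=R0.as_matrix()[:,0]; y0=np.arctan2(x0[1],x0[0])
    yaw=y0 if yaw is None else yaw
    Rt=Ro.from_matrix(np.array([[np.cos(yaw),np.sin(yaw),0],[np.sin(yaw),-np.cos(yaw),0],[0,0,-1]]))
    rv=(R0.inv()*Rt).as_rotvec()/np.radians(60)
    return np.round(sh,4),np.round(rv,4),"yaw now %.1f"%np.degrees(y0)
E
python3 - <<'E'
from h import *
c=cm("top"); im=cv2.imread("pics/top0.png")
print("C",-c["R"].T@c["t"])
for ce,a in blobs(im,(5,150,150),(16,255,255),25):
    if 340<ce[0]<450 and 170<ce[1]<290: print("tab",ce,a,p2w(c,ce,0.020)[0])
for ce,a in blobs(im,(0,170,100),(4,255,255),20): print("red",ce,a,p2w(c,ce,0.045)[0])
a=cv2.resize(im[190:330,100:320],None,fx=3.6,fy=3.6,interpolation=cv2.INTER_CUBIC)
cv2.imwrite("pics/crop1.png",a)
E
```

```text
C [0.37620082 0.01592898 0.95874131]
tab [413.83333333 196.        ] 96 [ 0.5934871 -0.3270511  0.02     ]
tab [371.59615385 205.15384615] 104 [ 0.5784081  -0.22704267  0.02      ]
tab [398.10784314 225.68627451] 102 [ 0.52694215 -0.2815234   0.02      ]
tab [384.41964286 254.51785714] 112 [ 0.46411208 -0.24231078  0.02      ]
red [254.02631579 256.71578947] 190 [0.47600464 0.04721152 0.045     ]
```

View pics/crop1.png

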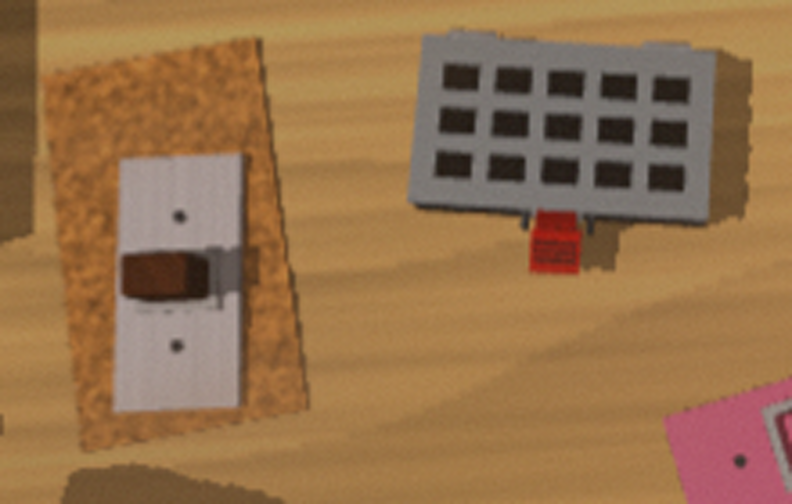

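The crop confirms the tamper: aluminium plate with a brown wooden handle at crop (165,277), standing on the cork. The lid corners are at crop (423,35), (717,50), (707,220) and (411,203), and the red pad is at (555,255).

Run:
```python
from h import *
c=cm("top"); f=lambda L:[(x/3.6+100-.36,y/3.6+190-.36) for x,y in L]
L=p2w(c,f([(423,35),(717,50),(707,220),(411,203)]),.054); print("lid",L.round(4),L.mean(0))
u=(L[0]-L[1]+L[3]-L[2]); print("case y dir deg",np.degrees(np.arctan2(u[1],u[0])), np.linalg.norm(u)/2, np.linalg.norm(L[0]-L[3]))
M=p2w(c,f([(45,76),(258,38),(309,408),(83,451)]),.004); print("mat",M.round(4),M.mean(0))
u=M[0]-M[3]+M[1]-M[2]; print("mat x deg",np.degrees(np.arctan2(u[1],u[0])),np.linalg.norm(u)/2)
T=p2w(c,f([(121,157),(242,154),(239,408),(114,411)]),.012); print("tamper",T.round(4),T.mean(0))
u=T[0]-T[3]+T[1]-T[2]; print("tamper y deg",np.degrees(np.arctan2(u[1],u[0])),np.linalg.norm(u)/2)
print("pad",p2w(c,f([(555,256)]),.045))
```

```text
lid [[ 0.6067  0.1209  0.054 ]
 [ 0.5854 -0.0582  0.054 ]
 [ 0.4818 -0.0439  0.054 ]
 [ 0.5037  0.132   0.054 ]] [0.54438986 0.0377063  0.054     ]
case y dir deg 83.05433982499909 0.178837004113328 0.10356548011325231
mat [[0.6084 0.3707 0.004 ]
 [0.6245 0.2333 0.004 ]
 [0.3886 0.2055 0.004 ]
 [0.3719 0.3438 0.004 ]] [0.49832449 0.28834921 0.004     ]
mat x deg 6.614168637222715 0.23778665708431457
tamper [[0.5508 0.3189 0.012 ]
 [0.5477 0.2426 0.012 ]
 [0.3912 0.2464 0.012 ]
 [0.3944 0.3224 0.012 ]] [0.47103363 0.28259229 0.012     ]
tamper y deg -1.3358079049589393 0.1564650944000478
pad [[0.46734574 0.04818169 0.045     ]]
```

Run:
```python
from h import *
print(tool_row([0.35,0.32,0.2],np.radians(165)))
```

```text
(array([-0.6864, -0.741 ,  0.0471]), array([-0.0015,  0.    , -0.1137]), 'yaw now 158.2')
```

>>> apply_moves(steps=[[[-0.68,-0.74,0],[0,0,-0.12]],[[-0.68,-0.74,0],[0,0,-0.12]],[[-0.68,-0.74,0],[0,0,-0.12]],[[-0.68,-0.74,0],[0,0,-0.12]],[[-0.68,-0.74,0],[0,0,-0.12]],[[-0.68,-0.74,0],[0,0,-0.12]],[[-0.68,-0.74,0],[0,0,-0.12]],[[-0.68,-0.74,0],[0,0,-0.12]],[[-0.68,-0.74,0],[0,0,-0.12]]], hand=-1)

```text
time_s: 0.85
position: [0.3499, 0.3182, 0.2147]
tcp_rot: [0.0, 0.13, 0.991, -0.0]
contact_force: [0.5, -0.4, 1.2]
grip_width: 0.0339
grasp_force: 0.0
```

Run:
```python
from h import *
print(tool_row([0.463,0.0476,0.10],np.radians(173.05)))
```

```text
(array([-0.5973, -0.7738,  0.383 ]), array([-0.0007,  0.0004, -0.1338]), 'yaw now 165.0')
```

>>> apply_moves(steps=[[[-0.6,-0.774,0.38],[0,0,-0.134]],[[-0.6,-0.774,0.38],[0,0,-0.134]],[[-0.6,-0.774,0.38],[0,0,-0.134]],[[-0.6,-0.774,0.38],[0,0,-0.134]],[[-0.6,-0.774,0.38],[0,0,-0.134]],[[-0.6,-0.774,0.38],[0,0,-0.134]],[[-0.6,-0.774,0.38],[0,0,-0.134]],[[-0.6,-0.774,0.38],[0,0,-0.134]],[[-0.6,-0.774,0.38],[0,0,-0.134]],[[-0.6,-0.774,0.38],[0,0,-0.134]]])

```text
time_s: 1.68
position: [0.4642, 0.0517, 0.0997]
tcp_rot: [-0.001, 0.058, 0.998, -0.0]
contact_force: [0.7, 0.2, 0.3]
grip_width: 0.0004
grasp_force: 0.0
```

Run:
```python
from h import *
print(tool_row([0.463,0.0476,0.055],np.radians(173.05)))
c,im=grab("wrist"); cv2.imwrite("pics/w1.png",im); print(proj(c,[0.4673,0.0482,0.045]),-c["R"].T@c["t"])
```

```text
(array([ 0.0023, -0.0141,  0.149 ]), array([-0.0004, -0.0015,  0.0049]), 'yaw now 173.3')
[[280.33585089 234.1152574 ]] [0.39287628 0.05965145 0.2702833 ]
```

View pics/w1.png

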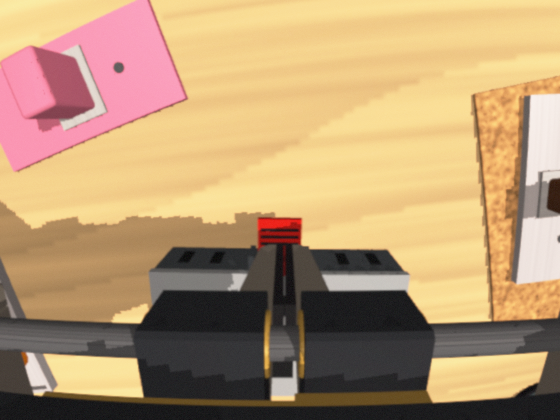

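The wrist view shows the red pad at (280,232), where I projected it, just in front of the shut fingers. I press now.

>>> apply_moves(steps=[[[0,-0.01,0.1],[0,0,0]],[[0,-0.01,0.16],[0,0,0]],[[0,-0.01,0.18],[0,0,0]],[[0,-0.01,0.19],[0,0,0]],[[0,-0.01,0.2],[0,0,0]],[[0,-0.01,0.205],[0,0,0]],[[0,-0.01,0.21],[0,0,0]],[[0,-0.01,0.215],[0,0,0]],[[0,-0.01,0.215],[0,0,0]],[[0,-0.01,0.215],[0,0,0]]])

```text
time_s: 2.57
position: [0.4622, 0.0502, 0.0374]
tcp_rot: [-0.001, 0.057, 0.998, 0.001]
contact_force: [-7.9, 2.5, 12.7]
grip_width: 0.0004
grasp_force: 7.5
```

>>> apply_moves(steps=[[[0,0,0],[0,0,0]],[[0.1,0,-0.1],[0,0,0]],[[0.2,0,-0.3],[0,0,0]],[[0.2,0,-0.5],[0,0,0]],[[0.2,0,-0.6],[0,0,0]],[[0.2,0,-0.7],[0,0,0]],[[0.2,0,-0.7],[0,0,0]],[[0.2,0,-0.7],[0,0,0]]], hand=0.3)

```text
time_s: 3.23
position: [0.4076, 0.0565, 0.252]
tcp_rot: [0.006, 0.057, 0.998, 0.003]
contact_force: [0.4, -0.7, 0.2]
grip_width: 0.0517
grasp_force: 0.0
```

Run:
```python
from h import *
c,im=grab("top"); cv2.imwrite("pics/t2.png",im)
for ce,a in blobs(im,(5,150,150),(16,255,255),25):
    if 340<ce[0]<450 and 170<ce[1]<290: print("tab",ce,a,p2w(c,ce,0.014)[0])
print(tool_row([0.56,-0.12,0.25],np.radians(173.05)))
```

```text
tab [413.69090909 196.29090909] 110 [ 0.59420694 -0.32881362  0.014     ]
tab [371.47787611 205.63716814] 113 [ 0.57858248 -0.22818734  0.014     ]
tab [398.29292929 225.17171717] 99 [ 0.52906113 -0.28400532  0.014     ]
(array([-0.5762, -0.5249,  0.0006]), array([0.0038, 0.0078, 0.0068]), 'yaw now 173.5')
```

View pics/t2.png

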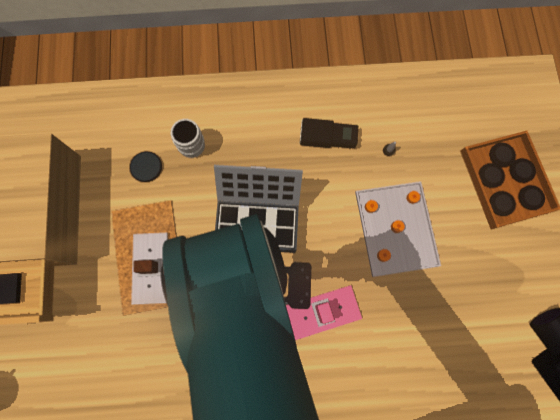

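The lid is open and leaning back. The wells show at (257,225), and the four tablets are still at the same pixels.

>>> apply_moves(steps=[[[-0.3,-0.98,0],[0,0,0]],[[-0.3,-0.98,0],[0,0,0]],[[-0.3,-0.98,0],[0,0,0]],[[-0.3,-0.98,0],[0,0,0]],[[-0.3,-0.98,0],[0,0,0]],[[-0.3,-0.98,0],[0,0,0]],[[-0.3,-0.98,0],[0,0,0]],[[-0.3,-0.98,0],[0,0,0]],[[-0.3,-0.98,0],[0,0,0]],[[-0.3,-0.98,0],[0,0,0]]], hand=0.1, squeeze=12)

```text
time_s: 4.12
position: [0.4591, -0.2472, 0.2447]
tcp_rot: [-0.001, 0.058, 0.998, 0.0]
contact_force: [-0.4, 1.0, -0.5]
grip_width: 0.0506
grasp_force: 0.0
```

Run:
```python
from h import *
c,im=grab("wrist"); cv2.imwrite("pics/w2.png",im)
for ce,a in blobs(im,(5,150,130),(18,255,255),150): print("tab",ce,a,p2w(c,ce,0.019)[0])
for t in [(.594,-.328),(.578,-.228),(.528,-.283),(.464,-.242)]: print(tool_row([*t,.08],np.radians(173.05)))
```

```text
tab [288.44131455 186.59859155] 426 [ 0.46178073 -0.2430336   0.019     ]
tab [262.4468599  240.48550725] 414 [ 0.52395923 -0.28193026  0.019     ]
tab [310.92650919 273.75328084] 381 [ 0.57466727 -0.22774547  0.019     ]
tab [ 50.76683938 278.67357513] 193 [ 0.54567163 -0.56744377  0.019     ]
tab [ 14.92222222 277.74166667] 360 [ 0.53975997 -0.62090369  0.019     ]
tab [237.57692308 293.34615385] 234 [ 0.59094371 -0.323032    0.019     ]
(array([-0.4784, -0.221 ,  0.5484]), array([ 0.0007, -0.002 ,  0.0066]), 'yaw now 173.4')
(array([-0.3874,  0.104 ,  0.5488]), array([ 0.0007, -0.002 ,  0.0066]), 'yaw now 173.4')
(array([-0.2427, -0.0971,  0.549 ]), array([ 0.0007, -0.002 ,  0.0066]), 'yaw now 173.4')
(array([-0.0152,  0.0143,  0.5496]), array([ 0.0007, -0.002 ,  0.0066]), 'yaw now 173.4')
```

View pics/w2.png

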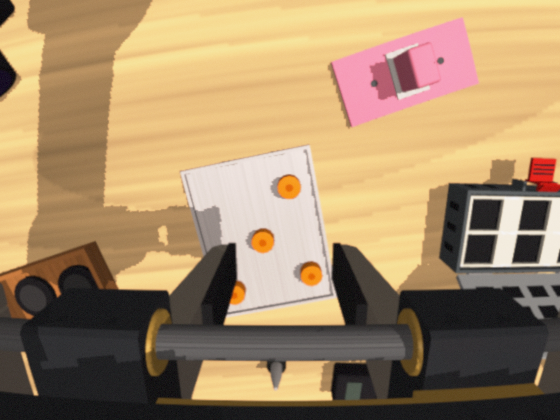

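The four tablets show at (288,187), (262,240), (311,273) and (237,293), which agrees with the top-view positions. I start with the nearest.

>>> apply_moves(steps=[[[-0.01,0.013,0.3],[0,0,0]],[[-0.01,0.013,0.5],[0,0,0]],[[-0.01,0.013,0.6],[0,0,0]],[[-0.01,0.013,0.68],[0,0,0]],[[-0.01,0.013,0.74],[0,0,0]],[[-0.01,0.013,0.777],[0,0,0]],[[-0.01,0.013,0.777],[0,0,0]],[[-0.01,0.013,0.777],[0,0,0]],[[-0.01,0.013,0.777],[0,0,0]]])

```text
time_s: 4.92
position: [0.4633, -0.2414, 0.0127]
tcp_rot: [-0.0, 0.056, 0.998, 0.001]
contact_force: [-0.2, -0.5, 0.6]
grip_width: 0.0504
grasp_force: 0.0
```

>>> apply_moves(steps=[[[0,0,0],[0,0,0]],[[0,0,0],[0,0,0]],[[0,0,0],[0,0,0]],[[0,0,0],[0,0,0]],[[0,0,0],[0,0,0]],[[0,0,0],[0,0,0]]], hand=-1, squeeze=12)

```text
time_s: 5.42
position: [0.4635, -0.2432, 0.0132]
tcp_rot: [0.0, 0.057, 0.998, 0.0]
contact_force: [0.0, 1.7, 3.1]
grip_width: 0.027
grasp_force: 12.0
```

>>> apply_moves(steps=[[[0,0,-0.1],[0,0,0]],[[0,0,-0.2],[0,0,0]],[[0,0,-0.35],[0,0,0]],[[0,0,-0.35],[0,0,0]],[[0,0,-0.35],[0,0,0]]])

```text
time_s: 5.83
position: [0.4649, -0.2443, 0.1204]
tcp_rot: [0.003, 0.057, 0.998, -0.001]
contact_force: [0.4, 0.0, -0.1]
grip_width: 0.0274
grasp_force: 12.0
```

Run:
```python
from h import *
print(tool_row([.5161,-.0213,.10],np.radians(173.05)))
print(tool_row([.5161,-.0213,.051],np.radians(173.05)))
```

```text
(array([-0.0837,  0.7582,  0.0677]), array([-0.0008,  0.0053,  0.0061]), 'yaw now 173.4')
(array([-0.0828,  0.7583,  0.231 ]), array([-0.0008,  0.0053,  0.0061]), 'yaw now 173.4')
```

>>> apply_moves(steps=[[[-0.084,0.758,0.06],[0,0,0.006]],[[-0.084,0.758,0.06],[0,0,0.006]],[[-0.084,0.758,0.06],[0,0,0.006]],[[-0.084,0.758,0.06],[0,0,0.006]],[[-0.084,0.758,0.06],[0,0,0.006]],[[-0.084,0.758,0.06],[0,0,0.006]],[[-0.084,0.758,0.06],[0,0,0.006]],[[-0.084,0.758,0.06],[0,0,0.006]],[[-0.084,0.758,0.06],[0,0,0.006]],[[-0.084,0.758,0.06],[0,0,0.006]]])

```text
time_s: 6.67
position: [0.5136, -0.0225, 0.0995]
tcp_rot: [-0.0, 0.062, 0.998, -0.0]
contact_force: [-0.1, -0.5, 0.5]
grip_width: 0.0273
grasp_force: 12.0
```

Run:
```python
from h import *
print(tool_row([.5161,-.0213,.051],np.radians(173.05)))
c,im=grab("wrist")
ex=np.array([.9927,-.121,0]);ey=np.array([.121,.9927,0]);C=np.array([.5444,.0377,0])
for x in(-21,21):
  for y in(-62,0,62):
    q=[C+ex*(x+a)/1e3+ey*(y+b)/1e3+[0,0,.045] for a,b in((-19,-19),(-19,19),(19,19),(19,-19))]
    cv2.polylines(im,[proj(c,q).round().astype(int)],True,(0,255,0),1)
cv2.imwrite("pics/w3.png",im)
```

```text
(array([-0.0078,  0.005 ,  0.1616]), array([-0.0009, -0.0009, -0.0026]), 'yaw now 172.9')
```

View pics/w3.png

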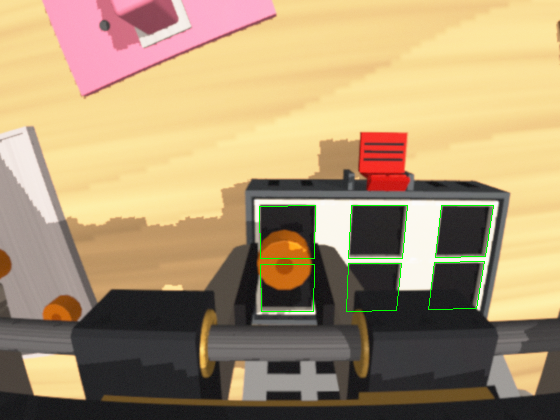

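The well outlines projected from my case pose match the picture, with the first well at (287,231). The tablet is held upright at (285,262). I lower it.

>>> apply_moves(steps=[[[-0.008,0.005,0.08],[0,0,0]],[[-0.008,0.005,0.12],[0,0,0]],[[-0.008,0.005,0.145],[0,0,0]],[[-0.008,0.005,0.16],[0,0,0]],[[-0.008,0.005,0.16],[0,0,0]],[[-0.008,0.005,0.16],[0,0,0]]])

```text
time_s: 7.22
position: [0.5169, -0.0198, 0.0521]
tcp_rot: [-0.0, 0.061, 0.998, -0.0]
contact_force: [0.6, -0.1, -0.1]
grip_width: 0.0274
grasp_force: 12.0
```

>>> apply_moves(steps=[[[0,0,0],[0,0,0]],[[0,0,0],[0,0,0]],[[0,0,0],[0,0,0]],[[0,0,-0.03],[0,0,0]],[[0,0,-0.12],[0,0,0]],[[0,0,-0.25],[0,0,0]],[[0,0,-0.25],[0,0,0]],[[0,0,-0.25],[0,0,0]]], hand=-0.05)

```text
time_s: 7.88
position: [0.5187, -0.0191, 0.1296]
tcp_rot: [0.003, 0.06, 0.998, 0.001]
contact_force: [-0.7, -0.7, -0.3]
grip_width: 0.0436
grasp_force: 0.0
```

Run:
```python
from h import *
print(tool_row([.577,-.228,.10],np.radians(173.05)))
```

```text
(array([-0.2766, -0.6678,  0.099 ]), array([0.0017, 0.005 , 0.0003]), 'yaw now 173.1')
```

>>> apply_moves(steps=[[[-0.27,-0.668,0],[0,0,0]],[[-0.27,-0.668,0],[0,0,0]],[[-0.27,-0.668,0],[0,0,0]],[[-0.27,-0.668,0],[0,0,0]],[[-0.27,-0.668,0],[0,0,0]],[[-0.27,-0.668,0],[0,0,0]],[[-0.27,-0.668,0.1],[0,0,0]],[[-0.27,-0.668,0.2],[0,0,0]],[[-0.27,-0.668,0.2],[0,0,0]]], hand=0.1)

```text
time_s: 8.63
position: [0.5686, -0.226, 0.061]
tcp_rot: [-0.005, 0.061, 0.998, 0.001]
contact_force: [-0.6, 0.3, -0.0]
grip_width: 0.0507
grasp_force: 0.0
```

Run:
```python
from h import *
print(tool_row([.577,-.228,.0125],np.radians(173.05)))
```

```text
(array([-0.0305, -0.0035,  0.1612]), array([ 0.0022, -0.0104, -0.0002]), 'yaw now 173.0')
```

>>> apply_moves(steps=[[[-0.02,0,0.08],[0,0,0]],[[-0.02,0,0.13],[0,0,0]],[[-0.02,0,0.165],[0,0,0]],[[-0.02,0,0.17],[0,0,0]],[[-0.02,0,0.17],[0,0,0]],[[-0.02,0,0.17],[0,0,0]]])

```text
time_s: 9.13
position: [0.5794, -0.229, 0.0169]
tcp_rot: [0.0, 0.061, 0.998, -0.0]
contact_force: [0.3, -0.7, -0.2]
grip_width: 0.0507
grasp_force: 0.0
```

Run:
```python
from h import *
print(tool_row([.577,-.228,.0125],np.radians(173.05)))
```

```text
(array([0.0082, 0.0022, 0.0146]), array([-0.0002,  0.0009,  0.0002]), 'yaw now 173.1')
```

Settled to within 3 mm. I correct by that amount and close.

>>> apply_moves(steps=[[[0.007,0,0.014],[0,0,0]],[[0.007,0,0.014],[0,0,0]],[[0.007,0,0.014],[0,0,0]],[[0.007,0,0.014],[0,0,0]],[[0.007,0,0.014],[0,0,0]],[[0.007,0,0.014],[0,0,0]],[[0.007,0,-0.1],[0,0,0]],[[0.007,0,-0.2],[0,0,0]],[[0.007,0,-0.35],[0,0,0]],[[0.007,0,-0.35],[0,0,0]],[[0.007,0,-0.35],[0,0,0]],[[0.007,0,-0.35],[0,0,0]]], hand=-1)

```text
time_s: 10.13
position: [0.5769, -0.2282, 0.1209]
tcp_rot: [0.0, 0.06, 0.998, 0.0]
contact_force: [0.0, 0.3, -0.4]
grip_width: 0.0274
grasp_force: 12.0
```

Run:
```python
from h import *
print(tool_row([.5577,-.0263,.12],np.radians(173.05)))
```

```text
(array([0.1447, 0.6604, 0.0032]), array([0.0004, 0.0003, 0.0004]), 'yaw now 173.1')
```

>>> apply_moves(steps=[[[0.145,0.66,0],[0,0,0]],[[0.145,0.66,0],[0,0,0]],[[0.145,0.66,0],[0,0,0]],[[0.145,0.66,0],[0,0,0]],[[0.145,0.66,0],[0,0,0]],[[0.145,0.66,0],[0,0,0]],[[0.145,0.66,0.08],[0,0,0]],[[0.145,0.66,0.15],[0,0,0]],[[0.145,0.66,0.15],[0,0,0]],[[0.145,0.66,0.15],[0,0,0]],[[0.145,0.66,0.15],[0,0,0]]])

```text
time_s: 11.05
position: [0.5576, -0.0274, 0.0759]
tcp_rot: [-0.0, 0.061, 0.998, -0.0]
contact_force: [-0.0, -0.8, 0.3]
grip_width: 0.0271
grasp_force: 12.0
```

Run:
```python
from h import *
print(tool_row([.5577,-.0263,.051],np.radians(173.05)))
```

```text
(array([0.    , 0.0036, 0.0829]), array([-0.0006, -0.0007, -0.0006]), 'yaw now 173.0')
```

>>> apply_moves(steps=[[[0,0.003,0.04],[0,0,0]],[[0,0.003,0.07],[0,0,0]],[[0,0.003,0.081],[0,0,0]],[[0,0.003,0.081],[0,0,0]],[[0,0.003,0.081],[0,0,0]]])

```text
time_s: 11.47
position: [0.5576, -0.026, 0.0515]
tcp_rot: [-0.0, 0.061, 0.998, -0.0]
contact_force: [0.4, 0.1, 0.6]
grip_width: 0.0273
grasp_force: 12.0
```

>>> apply_moves(steps=[[[0,0,0],[0,0,0]],[[0,0,0],[0,0,0]],[[0,0,0],[0,0,0]],[[0,0,-0.03],[0,0,0]],[[0,0,-0.12],[0,0,0]],[[0,0,-0.25],[0,0,0]],[[0,0,-0.25],[0,0,0]],[[0,0,-0.25],[0,0,0]],[[0,0,-0.25],[0,0,0]]], hand=-0.05)

```text
time_s: 12.22
position: [0.5578, -0.0255, 0.1272]
tcp_rot: [0.0, 0.06, 0.998, 0.0]
contact_force: [-1.0, 0.4, -0.0]
grip_width: 0.044
grasp_force: 0.0
```

Run:
```python
from h import *
print(tool_row([.525,-.2825,.07],np.radians(173.05)))
```

```text
(array([ 0.0054, -0.8636,  0.1901]), array([0.0007, 0.0007, 0.0004]), 'yaw now 173.1')
```

>>> apply_moves(steps=[[[0.005,-0.864,0],[0,0,0]],[[0.005,-0.864,0],[0,0,0]],[[0.005,-0.864,0],[0,0,0]],[[0.005,-0.864,0],[0,0,0]],[[0.005,-0.864,0],[0,0,0]],[[0.005,-0.864,0],[0,0,0]],[[0.005,-0.864,0],[0,0,0]],[[0.005,-0.864,0.1],[0,0,0]],[[0.005,-0.864,0.2],[0,0,0]],[[0.005,-0.864,0.2],[0,0,0]],[[0.005,-0.864,0.2],[0,0,0]],[[0.005,-0.864,0.2],[0,0,0]]], hand=0.1)

```text
time_s: 13.22
position: [0.5252, -0.2829, 0.0672]
tcp_rot: [-0.0, 0.06, 0.998, -0.0]
contact_force: [0.0, -0.8, 0.2]
grip_width: 0.0502
grasp_force: 0.0
```

Run:
```python
from h import *
print(tool_row([.525,-.2825,.0125],np.radians(173.05)))
```

```text
(array([0.0009, 0.0012, 0.1822]), array([-0.0001, -0.0001,  0.0004]), 'yaw now 173.1')
```

>>> apply_moves(steps=[[[0,0,0.08],[0,0,0]],[[0,0,0.14],[0,0,0]],[[0,0,0.17],[0,0,0]],[[0,0,0.182],[0,0,0]],[[0,0,0.182],[0,0,0]],[[0,0,0.182],[0,0,0]]])

```text
time_s: 13.72
position: [0.5258, -0.2833, 0.0133]
tcp_rot: [0.001, 0.06, 0.998, -0.0]
contact_force: [0.2, -0.6, -0.4]
grip_width: 0.0509
grasp_force: 0.0
```

>>> apply_moves(steps=[[[0,0,0],[0,0,0]],[[0,0,0],[0,0,0]],[[0,0,0],[0,0,0]],[[0,0,0],[0,0,0]],[[0,0,0],[0,0,0]],[[0,0,0],[0,0,0]],[[0,0,-0.1],[0,0,0]],[[0,0,-0.2],[0,0,0]],[[0,0,-0.35],[0,0,0]],[[0,0,-0.35],[0,0,0]],[[0,0,-0.35],[0,0,0]],[[0,0,-0.35],[0,0,0]]], hand=-1)

```text
time_s: 14.72
position: [0.5249, -0.2826, 0.1169]
tcp_rot: [0.0, 0.06, 0.998, 0.0]
contact_force: [0.6, 0.9, -0.4]
grip_width: 0.0277
grasp_force: 12.0
```

Run:
```python
from h import *
print(tool_row([.5311,.1017,.12],np.radians(173.05)))
```

```text
(array([ 0.1338,  1.274 , -0.0098]), array([0.0004, 0.0002, 0.0004]), 'yaw now 173.1')
```

>>> apply_moves(steps=[[[0.067,0.64,-0.05],[0,0,0]],[[0.067,0.64,-0.05],[0,0,0]],[[0.067,0.64,-0.05],[0,0,0]],[[0.067,0.64,-0.05],[0,0,0]],[[0.067,0.64,-0.05],[0,0,0]],[[0.067,0.64,-0.05],[0,0,0]]])

```text
time_s: 15.22
position: [0.5274, -0.0823, 0.1302]
tcp_rot: [-0.002, 0.056, 0.998, 0.002]
contact_force: [0.4, 1.3, 0.8]
grip_width: 0.0274
grasp_force: 12.0
```

>>> apply_moves(steps=[[[0.067,0.634,0],[0,0,0]],[[0.067,0.634,0],[0,0,0]],[[0.067,0.634,0],[0,0,0]],[[0.067,0.634,0],[0,0,0]],[[0.067,0.634,0],[0,0,0]],[[0.067,0.634,0.08],[0,0,0]],[[0.067,0.634,0.17],[0,0,0]],[[0.067,0.634,0.18],[0,0,0]],[[0.067,0.634,0.18],[0,0,0]],[[0.067,0.634,0.18],[0,0,0]]])

```text
time_s: 16.05
position: [0.5313, 0.1, 0.0779]
tcp_rot: [-0.0, 0.061, 0.998, -0.001]
contact_force: [-0.2, 0.2, 0.2]
grip_width: 0.0273
grasp_force: 12.0
```

Run:
```python
from h import *
print(tool_row([.5311,.1017,.051],np.radians(173.05)))
```

```text
(array([0.0012, 0.0055, 0.0896]), array([-0.0011, -0.0008, -0.0015]), 'yaw now 173.0')
```

>>> apply_moves(steps=[[[0,0.004,0.04],[0,0,0]],[[0,0.004,0.07],[0,0,0]],[[0,0.004,0.087],[0,0,0]],[[0,0.004,0.087],[0,0,0]],[[0,0.004,0.087],[0,0,0]]])

```text
time_s: 16.47
position: [0.5313, 0.1023, 0.0518]
tcp_rot: [-0.0, 0.061, 0.998, -0.0]
contact_force: [1.1, 0.1, -1.0]
grip_width: 0.0273
grasp_force: 12.0
```

>>> apply_moves(steps=[[[0,0,0],[0,0,0]],[[0,0,0],[0,0,0]],[[0,0,0],[0,0,0]],[[0,0,-0.03],[0,0,0]],[[0,0,-0.12],[0,0,0]],[[0,0,-0.25],[0,0,0]],[[0,0,-0.25],[0,0,0]],[[0,0,-0.25],[0,0,0]],[[0,0,-0.25],[0,0,0]]], hand=-0.05)

```text
time_s: 17.22
position: [0.5313, 0.1028, 0.1275]
tcp_rot: [0.0, 0.06, 0.998, 0.0]
contact_force: [-0.7, -0.6, 0.1]
grip_width: 0.0437
grasp_force: 0.0
```

Run:
```python
from h import *
print(tool_row([.594,-.327,.13],np.radians(173.05)))
```

```text
(array([-0.3801, -1.397 , -0.0093]), array([0.0008, 0.0005, 0.0005]), 'yaw now 173.1')
```

>>> apply_moves(steps=[[[-0.19,-0.7,-0.03],[0,0,0]],[[-0.19,-0.7,-0.03],[0,0,0]],[[-0.19,-0.7,-0.03],[0,0,0]],[[-0.19,-0.7,-0.03],[0,0,0]],[[-0.19,-0.7,-0.03],[0,0,0]],[[-0.19,-0.7,-0.03],[0,0,0]]], hand=0.1)

```text
time_s: 17.72
position: [0.5617, -0.1213, 0.1357]
tcp_rot: [-0.0, 0.065, 0.998, -0.002]
contact_force: [-0.2, -0.0, -0.1]
grip_width: 0.0504
grasp_force: 0.0
```

>>> apply_moves(steps=[[[-0.19,-0.697,0],[0,0,0]],[[-0.19,-0.697,0],[0,0,0]],[[-0.19,-0.697,0],[0,0,0]],[[-0.19,-0.697,0],[0,0,0]],[[-0.19,-0.697,0],[0,0,0]],[[-0.19,-0.697,0],[0,0,0]],[[-0.19,-0.697,0.1],[0,0,0]],[[-0.19,-0.697,0.23],[0,0,0]],[[-0.19,-0.697,0.23],[0,0,0]],[[-0.19,-0.697,0.23],[0,0,0]],[[-0.19,-0.697,0.23],[0,0,0]]])

```text
time_s: 18.63
position: [0.5943, -0.3271, 0.0678]
tcp_rot: [0.0, 0.06, 0.998, -0.0]
contact_force: [-0.0, -0.0, -0.1]
grip_width: 0.0502
grasp_force: 0.0
```

Run:
```python
from h import *
print(tool_row([.594,-.327,.0125],np.radians(173.05)))
```

```text
(array([0.0012, 0.0004, 0.1842]), array([-0.0002,  0.0001,  0.0006]), 'yaw now 173.1')
```

>>> apply_moves(steps=[[[0,0,0.08],[0,0,0]],[[0,0,0.14],[0,0,0]],[[0,0,0.17],[0,0,0]],[[0,0,0.182],[0,0,0]],[[0,0,0.182],[0,0,0]],[[0,0,0.182],[0,0,0]]])

```text
time_s: 19.13
position: [0.5949, -0.3278, 0.014]
tcp_rot: [0.001, 0.06, 0.998, -0.0]
contact_force: [0.1, 0.7, -0.3]
grip_width: 0.0508
grasp_force: 0.0
```

>>> apply_moves(steps=[[[0,0,0],[0,0,0]],[[0,0,0],[0,0,0]],[[0,0,0],[0,0,0]],[[0,0,0],[0,0,0]],[[0,0,0],[0,0,0]],[[0,0,0],[0,0,0]],[[0,0,-0.1],[0,0,0]],[[0,0,-0.2],[0,0,0]],[[0,0,-0.38],[0,0,0]],[[0,0,-0.38],[0,0,0]],[[0,0,-0.38],[0,0,0]],[[0,0,-0.38],[0,0,0]]], hand=-1)

```text
time_s: 20.13
position: [0.5942, -0.3273, 0.1269]
tcp_rot: [0.001, 0.06, 0.998, -0.0]
contact_force: [-0.1, 0.5, -0.0]
grip_width: 0.0271
grasp_force: 12.0
```

Run:
```python
from h import *
print(tool_row([.5727,.0967,.13],np.radians(173.05)))
```

```text
(array([ 0.2419,  1.3942, -0.0105]), array([0.    , 0.0014, 0.0002]), 'yaw now 173.1')
```

>>> apply_moves(steps=[[[0.17,0.7,-0.03],[0,0,0]],[[0.17,0.7,-0.03],[0,0,0]],[[0.17,0.7,-0.03],[0,0,0]],[[0.17,0.7,-0.03],[0,0,0]],[[0.17,0.7,-0.03],[0,0,0]],[[0.17,0.7,-0.03],[0,0,0]]])

```text
time_s: 20.63
position: [0.567, -0.1034, 0.133]
tcp_rot: [-0.003, 0.056, 0.998, 0.002]
contact_force: [0.4, 1.4, -0.3]
grip_width: 0.0272
grasp_force: 12.0
```

>>> apply_moves(steps=[[[0.072,0.694,0],[0,0,0]],[[0.072,0.694,0],[0,0,0]],[[0.072,0.694,0],[0,0,0]],[[0.072,0.694,0],[0,0,0]],[[0.072,0.694,0],[0,0,0]],[[0.072,0.694,0],[0,0,0]],[[0.072,0.694,0.08],[0,0,0]],[[0.072,0.694,0.19],[0,0,0]],[[0.072,0.694,0.19],[0,0,0]],[[0.072,0.694,0.19],[0,0,0]],[[0.072,0.694,0.19],[0,0,0]]])

```text
time_s: 21.55
position: [0.5725, 0.0958, 0.0786]
tcp_rot: [-0.0, 0.061, 0.998, -0.0]
contact_force: [0.3, 0.3, 0.3]
grip_width: 0.028
grasp_force: 12.0
```

Run:
```python
from h import *
print(tool_row([.5727,.0967,.0515],np.radians(173.05)))
```

```text
(array([-0.0003,  0.003 ,  0.0902]), array([-0.0007, -0.0004, -0.0007]), 'yaw now 173.0')
```

Lower, release, rise and back off to the robot side for a look.

>>> apply_moves(steps=[[[0,0.003,0.04],[0,0,0]],[[0,0.003,0.07],[0,0,0]],[[0,0.003,0.087],[0,0,0]],[[0,0.003,0.087],[0,0,0]],[[0,0.003,0.087],[0,0,0]]])

```text
time_s: 21.97
position: [0.5724, 0.0974, 0.0521]
tcp_rot: [-0.0, 0.061, 0.998, -0.0]
contact_force: [0.3, -0.3, 0.2]
grip_width: 0.0271
grasp_force: 12.0
```

>>> apply_moves(steps=[[[0,0,0],[0,0,0]],[[0,0,0],[0,0,0]],[[0,0,0],[0,0,0]],[[0,0,-0.03],[0,0,0]],[[0,0,-0.12],[0,0,0]],[[0.1,0,-0.25],[0,0,0]],[[0.2,0,-0.4],[0,0,0]],[[0.2,0.2,-0.5],[0,0,0]],[[0.2,0.4,-0.5],[0,0,0]],[[0.2,0.5,-0.5],[0,0,0]],[[0.2,0.5,-0.5],[0,0,0]],[[0.2,0.5,-0.5],[0,0,0]]], hand=-0.05)

```text
time_s: 22.97
position: [0.5305, 0.2632, 0.2043]
tcp_rot: [0.001, 0.055, 0.998, 0.003]
contact_force: [-0.1, -0.5, -0.2]
grip_width: 0.0435
grasp_force: 0.0
```

Run:
```python
from h import *
c,im=grab("wrist"); cv2.imwrite("pics/w4.png",im)
ct,it=grab("top"); cv2.imwrite("pics/t4.png",it)
cs,js=grab("scene"); cv2.imwrite("pics/s4.png",js)
```

```text
(no output)
```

View pics/w4.png

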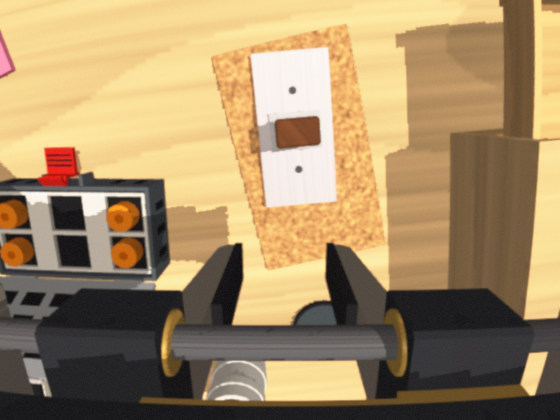

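All four tablets lie flat in the corner wells, at (10,213), (123,216), (15,252) and (127,252). The tamper plate's corners are at (250,56), (329,48), (336,200) and (266,207), with the handle at (298,131). The wooden box's edge is near (450,135).

Run:
```python
from h import *
c=cm("wrist")
T=p2w(c,[(250,56),(329,48),(336,200),(266,207)],.012); print(T.round(4),T.mean(0)); u=T[3]-T[0]+T[2]-T[1]; a=np.degrees(np.arctan2(u[1],u[0])); print(a,np.linalg.norm(u)/2)
for z in(0,.1,.2): print(p2w(c,[(450,135),(505,60)],z).round(3).tolist())
ct=cm("top")
for z in(0,.1,.2): print("top",p2w(ct,[(50,137),(48,262),(80,150)],z).round(3).tolist())
M=p2w(c,[(212,56),(346,25),(385,245),(266,268)],.004); print("mat",M.mean(0))
s=arm.state(); print(s["joint_pos"].round(2)); print(tool_row([*T.mean(0)[:2],.15],np.radians(a+90)))
```

```text
[[0.3932 0.2355 0.012 ]
 [0.395  0.3134 0.012 ]
 [0.5483 0.3064 0.012 ]
 [0.5468 0.2308 0.012 ]] [0.47083567 0.27155604 0.012     ]
-2.1801452704226536 0.15357047242060115
[[0.494, 0.438, 0.0], [0.421, 0.501, 0.0]]
[[0.485, 0.39, 0.1], [0.431, 0.437, 0.1]]
[[0.476, 0.343, 0.2], [0.442, 0.373, 0.2]]
top [[0.803, 0.527, 0.0], [0.5, 0.516, 0.0], [0.765, 0.453, 0.0]]
top [[0.759, 0.474, 0.1], [0.487, 0.464, 0.1], [0.724, 0.407, 0.1]]
top [[0.714, 0.42, 0.2], [0.474, 0.412, 0.2], [0.684, 0.361, 0.2]]
mat [0.49767416 0.27746502 0.004     ]
[-0.88  0.4   0.49  1.8  -0.22  1.    1.14]
(array([0.2065, 0.037 , 0.1753]), array([-3.0000e-04,  7.0000e-04,  1.4209e+00]), 'yaw now 173.1')
```

>>> apply_moves(steps=[[[0.2,0.04,0],[0,0,1]],[[0.2,0.04,0],[0,0,1]],[[0.2,0.04,0],[0,0,1]],[[0.2,0.04,0],[0,0,1]],[[0.2,0.04,0],[0,0,1]],[[0.2,0.04,0],[0,0,1]],[[0.2,0.04,0],[0,0,1]],[[0.2,0.04,0],[0,0,1]],[[0.2,0.04,0],[0,0,1]],[[0.2,0.04,0],[0,0,1]],[[0.2,0.04,0],[0,0,1]],[[0.2,0.04,0],[0,0,1]]], hand=0.4)

```text
time_s: 24.12
position: [0.4731, 0.2717, 0.2024]
tcp_rot: [-0.0, 0.552, 0.834, -0.0]
contact_force: [-0.2, 0.0, -0.2]
grip_width: 0.0642
grasp_force: 0.0
```

Run:
```python
from h import *
print(arm.state()["joint_pos"].round(2))
print(tool_row([.471,.2826,.12],np.radians(88.7)))
```

```text
[-1.15  0.35  0.7   1.91 -0.27  0.98  0.08]
(array([0.0362, 0.0077, 0.2746]), array([-2.000e-04, -0.000e+00,  4.057e-01]), 'yaw now 113.0')
```

>>> apply_moves(steps=[[[0.036,0.008,0.1],[0,0,0.405]],[[0.036,0.008,0.2],[0,0,0.405]],[[0.036,0.008,0.27],[0,0,0.405]],[[0.036,0.008,0.27],[0,0,0.405]],[[0.036,0.008,0.27],[0,0,0.405]],[[0.036,0.008,0.27],[0,0,0.405]],[[0.036,0.008,0.27],[0,0,0.405]],[[0.036,0.008,0.27],[0,0,0.405]]])

```text
time_s: 24.78
position: [0.4715, 0.2839, 0.1221]
tcp_rot: [-0.0, 0.714, 0.7, 0.001]
contact_force: [-0.1, -0.2, 0.4]
grip_width: 0.0641
grasp_force: 0.0
```

Run:
```python
from h import *
c,im=grab("wrist")
import math
a=math.radians(-1.34); ey=np.array([math.cos(a),math.sin(a),0]); ex=np.array([ey[1],-ey[0],0]); O=np.array([.471,.2826,0])
for z,hx,hy in((.012,.038,.078),(.064,.02,.013)):
    q=[O+ex*i*hx+ey*j*hy+[0,0,z] for i,j in((-1,-1),(-1,1),(1,1),(1,-1))]
    cv2.polylines(im,[proj(c,q).round().astype(int)],True,(0,255,0),1)
cv2.imwrite("pics/w5.png",im); print(tool_row([.471,.2826,.020],np.radians(88.7)))
```

```text
(array([-0.0048, -0.0016,  0.3403]), array([ 0.0009, -0.0014,  0.0017]), 'yaw now 88.8')
```

View pics/w5.png

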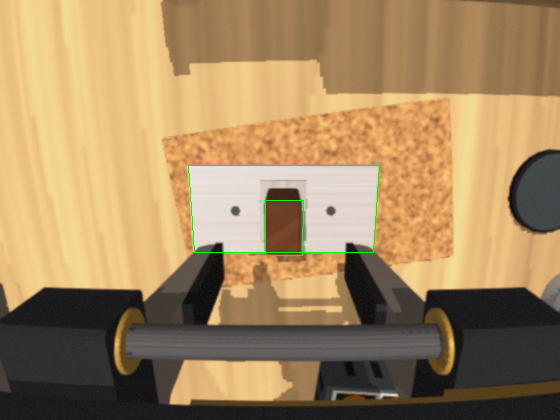

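The tamper lies within a few pixels of my outline: plate (190–378, 165–252), handle (284,225). I descend and grip.

>>> apply_moves(steps=[[[-0.004,-0.002,0.1],[0,0,0]],[[-0.004,-0.002,0.2],[0,0,0]],[[-0.004,-0.002,0.27],[0,0,0]],[[-0.004,-0.002,0.32],[0,0,0]],[[-0.004,-0.002,0.34],[0,0,0]],[[-0.004,-0.002,0.34],[0,0,0]],[[-0.004,-0.002,0.34],[0,0,0]]])

```text
time_s: 25.42
position: [0.4709, 0.2826, 0.02]
tcp_rot: [0.0, 0.715, 0.699, 0.0]
contact_force: [0.2, 1.2, -0.2]
grip_width: 0.0643
grasp_force: 0.0
```

>>> apply_moves(steps=[[[0,0,0],[0,0,0]],[[0,0,0],[0,0,0]],[[0,0,0],[0,0,0]],[[0,0,0],[0,0,0]],[[0,0,0],[0,0,0]],[[0,0,0],[0,0,0]],[[0,0,0],[0,0,0]]], hand=-1, squeeze=50)

```text
time_s: 26.0
position: [0.4705, 0.2826, 0.0195]
tcp_rot: [-0.0, 0.715, 0.699, 0.0]
contact_force: [-0.4, 0.6, 1.6]
grip_width: 0.0254
grasp_force: 50.0
```

>>> apply_moves(steps=[[[0,0,-0.05],[0,0,0]],[[0,0,-0.12],[0,0,0]],[[0,0,-0.24],[0,0,0]],[[0,0,-0.36],[0,0,0]],[[0,0,-0.4],[0,0,0]],[[0,0,-0.4],[0,0,0]],[[0,0,-0.4],[0,0,0]]])

```text
time_s: 26.58
position: [0.4696, 0.2827, 0.1387]
tcp_rot: [-0.0, 0.714, 0.7, -0.0]
contact_force: [-0.7, -0.9, -2.8]
grip_width: 0.026
grasp_force: 50.0
```

Run:
```python
from h import *
print(tool_row([.5444,.0377,.14],np.radians(173.05)))
```

```text
(array([-0.8114,  0.2665, -0.0049]), array([-2.0000e-04, -8.0000e-04, -1.4042e+00]), 'yaw now 88.8')
```

>>> apply_moves(steps=[[[-0.2,0,0],[0,0,-0.1]],[[-0.2,0,0],[0,0,-0.22]],[[-0.2,0,0],[0,0,-0.34]],[[-0.2,0,0],[0,0,-0.46]],[[-0.2,0,0],[0,0,-0.58]],[[-0.2,0,0],[0,0,-0.7]],[[-0.2,0,0],[0,0,-0.82]],[[-0.2,0,0],[0,0,-0.94]],[[-0.2,0,0],[0,0,-1]],[[-0.2,0,0],[0,0,-1]],[[-0.2,0,0],[0,0,-1]]])

```text
time_s: 27.5
position: [0.4678, 0.2218, 0.1374]
tcp_rot: [-0.001, 0.27, 0.963, -0.001]
contact_force: [0.7, 0.0, -2.8]
grip_width: 0.0258
grasp_force: 50.0
```

Run:
```python
from h import *
print(tool_row([.5444,.0377,.14],np.radians(173.05)))
```

```text
(array([-0.5375, -0.391 , -0.0083]), array([-0.0027, -0.0022, -0.4071]), 'yaw now 148.6')
```

>>> apply_moves(steps=[[[-0.05,-0.03,0],[0,0,-0.1]],[[-0.12,-0.08,0],[0,0,-0.2]],[[-0.2,-0.15,0],[0,0,-0.3]],[[-0.3,-0.22,0],[0,0,-0.4]],[[-0.4,-0.3,0],[0,0,-0.407]],[[-0.48,-0.35,0],[0,0,-0.407]],[[-0.52,-0.38,0],[0,0,-0.407]],[[-0.537,-0.391,0],[0,0,-0.407]],[[-0.537,-0.391,0],[0,0,-0.407]],[[-0.537,-0.391,0],[0,0,-0.407]],[[-0.537,-0.391,0],[0,0,-0.407]]])

```text
time_s: 28.42
position: [0.5451, 0.0406, 0.1387]
tcp_rot: [-0.001, 0.059, 0.998, 0.0]
contact_force: [-0.8, 0.2, -2.8]
grip_width: 0.0258
grasp_force: 50.0
```

Run:
```python
from h import *
c,im=grab("wrist")
ex=np.array([.9927,-.121,0]);ey=np.array([.121,.9927,0]);C=np.array([.5444,.0377,0])
q=[C+ex*i*.046+ey*j*.086+[0,0,.048] for i,j in((-1,-1),(-1,1),(1,1),(1,-1))]
cv2.polylines(im,[proj(c,q).round().astype(int)],True,(0,255,0),1)
s=arm.state()["position"]; zz=s[2]-.008
q=[np.r_[s[:2],zz]+ex*i*.038+ey*j*.078 for i,j in((-1,-1),(-1,1),(1,1),(1,-1))]
cv2.polylines(im,[proj(c,q).round().astype(int)],True,(255,0,0),1)
cv2.imwrite("pics/w6.png",im); print(s,tool_row([.5444,.0377,.085],np.radians(173.05)))
```

```text
[0.54524907 0.04062998 0.13890059] (array([ 0.0015, -0.0101,  0.1797]), array([ 0.0005, -0.001 ,  0.0044]), 'yaw now 173.3')
```

View pics/w6.png

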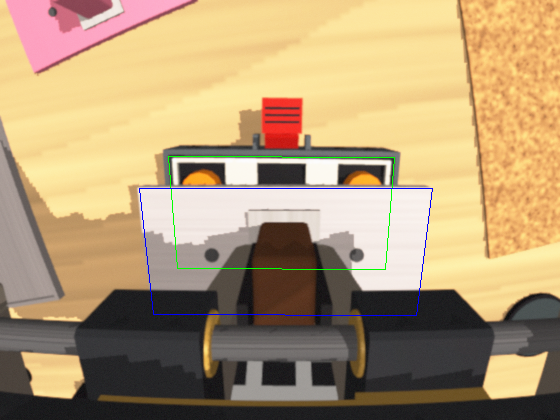

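The plate's outline matches the held tamper and the tray, and is square to the case. I lower it and press in stages.

>>> apply_moves(steps=[[[0.001,-0.009,0.05],[0,0,0.004]],[[0.001,-0.009,0.11],[0,0,0.004]],[[0.001,-0.009,0.16],[0,0,0.004]],[[0.001,-0.009,0.19],[0,0,0.004]],[[0.001,-0.009,0.195],[0,0,0.004]],[[0.001,-0.009,0.195],[0,0,0.004]],[[0.001,-0.009,0.195],[0,0,0.004]]])

```text
time_s: 29.05
position: [0.5458, 0.0365, 0.0814]
tcp_rot: [0.001, 0.061, 0.998, 0.0]
contact_force: [-0.6, 0.1, -1.2]
grip_width: 0.0254
grasp_force: 50.0
```

Run:
```python
from h import *
print(arm.state()["position"],arm.state()["contact_force"],tool_row([.5444,.0377,.060],np.radians(173.05)))
```

```text
[0.54580532 0.03645432 0.0814277 ] [-0.56779387  0.10200229 -1.21647109] (array([0.0052, 0.0035, 0.0714]), array([ 0.0004,  0.001 , -0.0013]), 'yaw now 173.0')
```

>>> apply_moves(steps=[[[0.003,0,0.015],[0,0,0]],[[0.003,0,0.03],[0,0,0]],[[0.003,0,0.04],[0,0,0]],[[0.003,0,0.05],[0,0,0]],[[0.003,0,0.06],[0,0,0]],[[0.003,0,0.068],[0,0,0]],[[0.003,0,0.068],[0,0,0]],[[0.003,0,0.068],[0,0,0]]])

```text
time_s: 29.72
position: [0.5452, 0.0364, 0.0609]
tcp_rot: [0.001, 0.062, 0.998, 0.0]
contact_force: [0.5, 1.1, 3.3]
grip_width: 0.0256
grasp_force: 50.0
```

>>> apply_moves(steps=[[[0,0,0.01],[0,0,0]],[[0,0,0.015],[0,0,0]],[[0,0,0.02],[0,0,0]],[[0,0,0.02],[0,0,0]],[[0,0,0.02],[0,0,0]]])

```text
time_s: 30.13
position: [0.5457, 0.0362, 0.0588]
tcp_rot: [0.001, 0.062, 0.998, 0.002]
contact_force: [-9.7, 0.3, 39.2]
grip_width: 0.0256
grasp_force: 50.0
```

>>> apply_moves(steps=[[[0,0,0.01],[0,0,0]],[[0,0,0.015],[0,0,0]],[[0,0,0.015],[0,0,0]],[[0,0,0.015],[0,0,0]]])

```text
time_s: 30.47
position: [0.5499, 0.0358, 0.0566]
tcp_rot: [0.005, 0.062, 0.998, 0.002]
contact_force: [-6.9, -1.6, 48.3]
grip_width: 0.0256
grasp_force: 50.0
```

It has bottomed out: 39 N at the predicted height. I ease off a little, hold, then look before lifting.

>>> apply_moves(steps=[[[0,0,-0.01],[0,0,0]],[[0,0,-0.015],[0,0,0]],[[0,0,-0.015],[0,0,0]],[[0,0,-0.015],[0,0,0]],[[0,0,-0.015],[0,0,0]]])

```text
time_s: 30.88
position: [0.5494, 0.0358, 0.0572]
tcp_rot: [0.005, 0.062, 0.998, 0.001]
contact_force: [4.3, -0.9, 11.8]
grip_width: 0.0258
grasp_force: 50.0
```

>>> apply_moves(steps=[[[0,0,-0.02],[0,0,0]],[[0,0,-0.04],[0,0,0]],[[0,0,-0.08],[0,0,0]],[[0,0,-0.15],[0,0,0]],[[0,0,-0.23],[0,0,0]],[[0,0,-0.28],[0,0,0]],[[0,0,-0.28],[0,0,0]],[[0,0,-0.28],[0,0,0]],[[0,0,-0.28],[0,0,0]]])

```text
time_s: 31.63
position: [0.5433, 0.0362, 0.1374]
tcp_rot: [-0.001, 0.061, 0.998, -0.0]
contact_force: [-0.7, 0.4, -3.3]
grip_width: 0.0258
grasp_force: 50.0
```

Run:
```python
from h import *
c,im=grab("wrist"); cv2.imwrite("pics/w7.png",im)
print(arm.state()["joint_pos"].round(2),tool_row([.495,.23,.15],np.radians(153)))
```

```text
[-0.51  0.41  0.48  1.95 -0.25  0.84  1.55] (array([ 0.2386,  0.6214, -0.0427]), array([-0.0011, -0.0024,  0.3325]), 'yaw now 172.9')
```

View pics/w7.png

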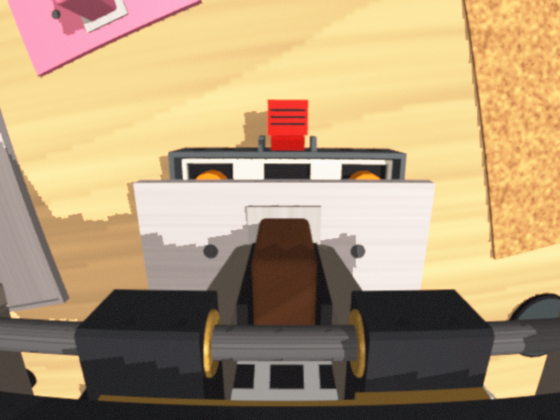

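The tray stays down: its tablets now sit below the rim, at (211,177) and (366,176), with a dark gap all round. I carry the tamper to the mat.

>>> apply_moves(steps=[[[0.05,0.05,-0.01],[0,0,0]],[[0.12,0.13,-0.03],[0,0,0]],[[0.2,0.23,-0.04],[0,0,0.05]],[[0.24,0.34,-0.04],[0,0,0.15]],[[0.24,0.45,-0.04],[0,0,0.27]],[[0.24,0.54,-0.04],[0,0,0.38]],[[0.24,0.6,-0.04],[0,0,0.5]],[[0.24,0.62,-0.04],[0,0,0.61]],[[0.24,0.62,-0.04],[0,0,0.72]],[[0.24,0.62,-0.04],[0,0,0.8]],[[0.24,0.62,-0.04],[0,0,0.8]],[[0.24,0.62,-0.04],[0,0,0.8]]])

```text
time_s: 32.68
position: [0.4951, 0.2292, 0.1493]
tcp_rot: [-0.0, 0.461, 0.887, -0.001]
contact_force: [-0.8, -0.2, -2.6]
grip_width: 0.0258
grasp_force: 50.0
```

Run:
```python
from h import *
print(tool_row([.498,.287,.10],np.radians(96.6)))
```

```text
(array([0.152 , 0.1191, 0.1638]), array([-0.0021,  0.001 ,  0.4748]), 'yaw now 125.1')
```

>>> apply_moves(steps=[[[0.05,0.04,0.04],[0,0,0.1]],[[0.1,0.08,0.1],[0,0,0.2]],[[0.15,0.12,0.16],[0,0,0.3]],[[0.152,0.12,0.164],[0,0,0.4]],[[0.152,0.12,0.164],[0,0,0.475]],[[0.152,0.12,0.22],[0,0,0.475]],[[0.152,0.12,0.3],[0,0,0.475]],[[0.152,0.12,0.36],[0,0,0.475]],[[0.152,0.12,0.39],[0,0,0.475]],[[0.152,0.12,0.39],[0,0,0.475]],[[0.152,0.12,0.39],[0,0,0.475]]])

```text
time_s: 33.6
position: [0.4994, 0.2871, 0.0333]
tcp_rot: [0.0, 0.666, 0.746, -0.0]
contact_force: [-0.0, 0.2, -1.3]
grip_width: 0.026
grasp_force: 50.0
```

Run:
```python
from h import *
print(tool_row([.498,.287,.02],np.radians(96.6)))
```

```text
(array([ 0.0002, -0.0046,  0.0442]), array([-0.0005,  0.0005, -0.0024]), 'yaw now 96.5')
```

>>> apply_moves(steps=[[[0,0,0.015],[0,0,0]],[[0,0,0.03],[0,0,0]],[[0,0,0.044],[0,0,0]],[[0,0,0.046],[0,0,0]],[[0,0,0.046],[0,0,0]],[[0,0,0.046],[0,0,0]]])

```text
time_s: 34.1
position: [0.4994, 0.2877, 0.0198]
tcp_rot: [0.0, 0.666, 0.746, 0.0]
contact_force: [-0.5, -0.2, -1.9]
grip_width: 0.0261
grasp_force: 50.0
```

Not touching yet. I go on gently.

>>> apply_moves(steps=[[[0,0,0.004],[0,0,0]],[[0,0,0.007],[0,0,0]],[[0,0,0.01],[0,0,0]],[[0,0,0.01],[0,0,0]]])

```text
time_s: 34.43
position: [0.4993, 0.2883, 0.0191]
tcp_rot: [-0.001, 0.666, 0.746, 0.001]
contact_force: [-6.7, -0.7, 20.3]
grip_width: 0.026
grasp_force: 50.0
```

>>> apply_moves(steps=[[[0,0,-0.008],[0,0,0]],[[0,0,-0.008],[0,0,0]]])

```text
time_s: 34.6
position: [0.4996, 0.2879, 0.0197]
tcp_rot: [0.0, 0.666, 0.746, 0.001]
contact_force: [0.5, 0.6, -2.4]
grip_width: 0.0259
grasp_force: 50.0
```

>>> apply_moves(steps=[[[0,0,0],[0,0,0]],[[0,0,0],[0,0,0]],[[0,0,0],[0,0,0]],[[0,0,0],[0,0,0]],[[0,0,-0.04],[0,0,0]],[[0,0,-0.12],[0,0,0]],[[0,0,-0.25],[0,0,0]],[[0,0,-0.38],[0,0,0]],[[0,0,-0.5],[0,0,0]],[[0,0,-0.6],[0,0,0]],[[0,0,-0.6],[0,0,0]],[[0,0,-0.6],[0,0,0]]], hand=0.4, squeeze=20)

```text
time_s: 35.6
position: [0.5001, 0.2881, 0.2014]
tcp_rot: [-0.0, 0.666, 0.746, 0.002]
contact_force: [0.2, 0.0, -1.0]
grip_width: 0.0644
grasp_force: 0.0
```

Run:
```python
from h import *
c,im=grab("wrist"); ct,t=grab("top")
cv2.imwrite("pics/c8.png",np.vstack([cv2.resize(im[:,:],(400,300)),cv2.resize(t[150:300,100:300],(400,300))]))
print(arm.state()["joint_pos"].round(2),tool_row([.43,.1,.24],np.radians(153)))
```

```text
[-1.17  0.43  0.77  1.84 -0.35  1.01 -0.15] (array([-0.5951, -0.2973, -0.1375]), array([-8.000e-04, -4.000e-04, -9.426e-01]), 'yaw now 96.4')
```

View pics/c8.png

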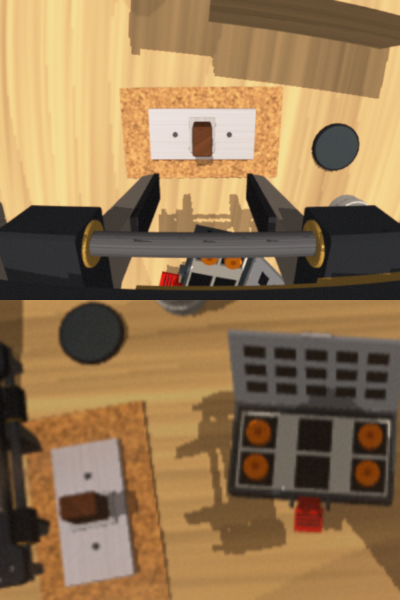

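The tamper stands upright on the mat, near its centre, and the tablets sit in the lowered tray. Next I go behind the open lid with the fingers shut.

Run:
```python
from h import *
print(tool_row([.60,.12,.24],np.radians(155)))
```

```text
(array([-0.5925,  0.2732, -0.138 ]), array([-8.00e-04, -4.00e-04, -9.76e-01]), 'yaw now 96.4')
```

>>> apply_moves(steps=[[[-0.08,0.03,-0.1],[0,0,-0.1]],[[-0.18,0.08,-0.13],[0,0,-0.22]],[[-0.28,0.13,-0.138],[0,0,-0.34]],[[-0.38,0.18,-0.138],[0,0,-0.46]],[[-0.48,0.23,-0.138],[0,0,-0.58]],[[-0.56,0.26,-0.138],[0,0,-0.7]],[[-0.592,0.273,-0.138],[0,0,-0.82]],[[-0.592,0.273,-0.138],[0,0,-0.94]],[[-0.592,0.273,-0.138],[0,0,-0.976]],[[-0.592,0.273,-0.138],[0,0,-0.976]],[[-0.592,0.273,-0.138],[0,0,-0.976]]], hand=-1)

```text
time_s: 36.62
position: [0.5998, 0.1199, 0.239]
tcp_rot: [-0.001, 0.217, 0.976, -0.001]
contact_force: [-0.4, -0.3, -0.3]
grip_width: 0.0004
grasp_force: 0.0
```

Run:
```python
from h import *
print(tool_row([.5444+.135*.9927,.0377-.135*.121,.24],np.radians(173.05)))
```

```text
(array([-0.3766, -0.1863, -0.0037]), array([-0.0015, -0.002 , -0.3027]), 'yaw now 154.9')
```

>>> apply_moves(steps=[[[-0.1,-0.05,0],[0,0,-0.1]],[[-0.2,-0.1,0],[0,0,-0.2]],[[-0.3,-0.15,0],[0,0,-0.3]],[[-0.377,-0.186,0],[0,0,-0.303]],[[-0.377,-0.186,0],[0,0,-0.303]],[[-0.377,-0.186,0],[0,0,-0.303]],[[-0.377,-0.186,0],[0,0,-0.303]],[[-0.377,-0.186,0],[0,0,-0.303]]])

```text
time_s: 37.28
position: [0.6787, 0.0239, 0.2399]
tcp_rot: [-0.001, 0.059, 0.998, 0.0]
contact_force: [0.0, 0.9, 0.6]
grip_width: 0.0002
grasp_force: 0.0
```

Run:
```python
from h import *
print(arm.state()["joint_pos"].round(2),tool_row([.5444+.135*.9927,.0377-.135*.121,.12],np.radians(173.05)))
```

```text
[-0.45  0.53  0.53  1.53 -0.28  1.17  1.59] (array([-0.0005, -0.0089,  0.3996]), array([ 0.0007, -0.0012,  0.0038]), 'yaw now 173.3')
```

>>> apply_moves(steps=[[[0,-0.009,0.1],[0,0,0]],[[0,-0.009,0.2],[0,0,0]],[[0,-0.009,0.3],[0,0,0]],[[0,-0.009,0.38],[0,0,0]],[[0,-0.009,0.4],[0,0,0]],[[0,-0.009,0.4],[0,0,0]],[[0,-0.009,0.4],[0,0,0]]])

```text
time_s: 37.87
position: [0.6796, 0.0201, 0.1215]
tcp_rot: [0.001, 0.059, 0.998, 0.0]
contact_force: [0.0, -0.4, 0.1]
grip_width: 0.0004
grasp_force: 0.0
```

>>> apply_moves(steps=[[[0.05,0,-0.005],[0,0,0]],[[0.09,0,-0.007],[0,0,0]],[[0.13,0,-0.017],[0,0,0]],[[0.17,0,-0.027],[0,0,0]],[[0.2,0,-0.035],[0,0,0]],[[0.233,0,-0.043],[0,0,0]],[[0.28,0,-0.04],[0,0,0]],[[0.327,0,-0.03],[0,0,0]],[[0.37,0,-0.01],[0,0,0]],[[0.41,0,0.013],[0,0,0]],[[0.41,0,0.013],[0,0,0]],[[0.41,0,0.013],[0,0,0]]])

```text
time_s: 38.87
position: [0.5574, 0.0341, 0.1174]
tcp_rot: [0.001, 0.059, 0.998, 0.0]
contact_force: [0.2, -0.9, 1.5]
grip_width: 0.0005
grasp_force: 0.5
```

Run:
```python
from h import *
ct,t=grab("top");c,im=grab("scene")
cv2.imwrite("pics/c9.png",np.vstack([cv2.resize(im[140:290,200:400],(400,300)),cv2.resize(t[150:300,150:350],(400,300))]))
print(tool_row([.5444-.020*.9927,.0377+.020*.121,.06],np.radians(173.05)))
```

```text
(array([0.1146, 0.0072, 0.1915]), array([0.0005, 0.002 , 0.0022]), 'yaw now 173.2')
```

View pics/c9.png

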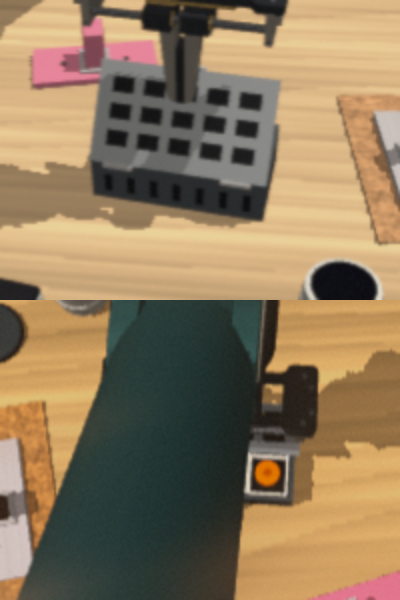

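The lid follows the finger, half closed at about 50°. I continue down and snap it.

>>> apply_moves(steps=[[[0.03,0.003,0.035],[0,0,0]],[[0.063,0.004,0.07],[0,0,0]],[[0.08,0.005,0.105],[0,0,0]],[[0.095,0.006,0.137],[0,0,0]],[[0.105,0.007,0.16],[0,0,0]],[[0.11,0.007,0.18],[0,0,0]],[[0.11,0.007,0.195],[0,0,0]],[[0.11,0.007,0.205],[0,0,0]],[[0.11,0.007,0.212],[0,0,0]],[[0.11,0.007,0.217],[0,0,0]],[[0.11,0.007,0.22],[0,0,0]],[[0.11,0.007,0.22],[0,0,0]]])

```text
time_s: 39.97
position: [0.5247, 0.0399, 0.0524]
tcp_rot: [-0.0, 0.06, 0.998, 0.001]
contact_force: [-7.8, -1.1, 24.7]
grip_width: 0.0005
grasp_force: 12.4
```

24.7 N at the lid-shut height, so it should be latched. I rise slowly and check.

>>> apply_moves(steps=[[[0,0,-0.02],[0,0,0]],[[0,0,-0.06],[0,0,0]],[[0,0,-0.15],[0,0,0]],[[0.1,0,-0.3],[0,0,0]],[[0.2,0.1,-0.45],[0,0,0]],[[0.3,0.25,-0.6],[0,0,0]],[[0.4,0.4,-0.65],[0,0,0]],[[0.4,0.5,-0.65],[0,0,0]],[[0.4,0.6,-0.65],[0,0,0]],[[0.4,0.7,-0.65],[0,0,0]],[[0.4,0.7,-0.65],[0,0,0]],[[0.4,0.7,-0.65],[0,0,0]]])

```text
time_s: 40.97
position: [0.4291, 0.269, 0.2464]
tcp_rot: [0.001, 0.055, 0.998, 0.001]
contact_force: [1.0, -0.1, -0.7]
grip_width: 0.0004
grasp_force: 0.0
```

Run:
```python
from h import *
ct,t=grab("top");c,im=grab("scene")
cv2.imwrite("pics/c10.png",np.hstack([cv2.resize(im[130:280,200:480],(400,300)),cv2.resize(t[150:340,100:350],(400,300))]))
```

```text
(no output)
```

View pics/c10.png

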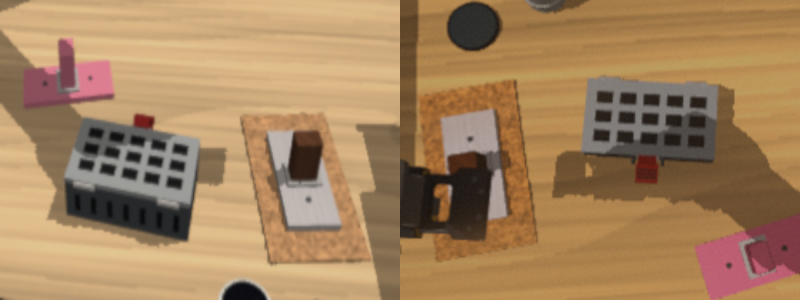

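The lid lies flat and shut, at (650,120), with the latch home at (647,170). The tamper stands on the mat at (305,170), and the arm is clear of everything. I hand it in.

```bash
python3 -c "
from cell import arm
print(arm.finish_job())"
```

```text
the job is handed in; nothing more can be done
None
```

I handed the job in with all four fresh tablets in the corner wells, the tray pressed down and caught, the tamper back on its mat and the lid shut; no verdict was returned, so I don't know how it was judged.

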